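# Square up the sample jars against the stop bar with a straightedge

### The job

Take the aluminium straightedge by its blue handle and use it, not the fingers, to push the four loose jars with coloured lids (red, blue, green, orange) back across the bench until all four stand in one straight row, flush against the aluminium stop bar. Press the whole row evenly home so that all four jars bear on the bar together for about half a second, but gently: some 15 N on the straightedge will do, and the bar must never take more than 22 N. Then set the straightedge upright on its black rubber pad again, along the pad, and let go, leaving the row and everything else on the bench undisturbed.

Things in the scene. Friction and masses are not known exactly. Their poses are not given: they have to be found in the camera images.
- straightedge_grip (a point): Place to grip the straightedge: middle of its blue flat handle, 72 mm above the underside. The handle is 60 mm along x, 16 mm thick in y, from 24 to 95 mm above the underside. z up. Stands on the pad at the start; may slip or turn a little in a weak grip
- straightedge: The straightedge: aluminium bar 260 mm long (x), 24 mm wide (y), 24 mm high, its handle standing on its middle; alike both ways round, both long faces are true. 0.3 kg. Sliding all four jars with it takes some 2 to 5 N, with sticking. Origin: centre of its underside, z up
- pad: Black rubber parking pad fixed to the bench, 320 mm (its x) by 80 mm (its y) and 4 mm thick; origin at the centre of its underside on the bench. Left or right of the row
- gauge: Fixed dark beam beyond the row, 300 mm long (y), 40 mm deep (x), 34 mm high. Origin: centre of its underside; -x points to the jars. Parallel before it is its aluminium stop bar, as long, 3 to 27 mm above the bench, clamped rigidly at a setting that differs every time and is not measured: its face lies 40 to 76 mm from the origin along -x. Find it by feel or sight
- jar_red: White jar, 44 x 44 mm, 28 mm high, round red lid (38 mm across) up to 40 mm; 0.1 to 0.2 kg. Origin: centre of underside, z up, x and y square to its sides. One of four to line up; they start before the bar, 62 mm apart along the gauge y (centres about -93, -31, 31, 93 mm, any order), askew up to 0.22 rad, centres 110 to 146 mm from the gauge origin along its -x
- jar_blue: White jar, 44 x 44 mm, 28 mm high, round blue lid (38 mm across) up to 40 mm; 0.1 to 0.2 kg. Origin: centre of underside, z up, x and y square to its sides. One of four to line up; they start before the bar, 62 mm apart along the gauge y (centres about -93, -31, 31, 93 mm, any order), askew up to 0.22 rad, centres 110 to 146 mm from the gauge origin along its -x
- jar_green: White jar, 44 x 44 mm, 28 mm high, round green lid (38 mm across) up to 40 mm; 0.1 to 0.2 kg. Origin: centre of underside, z up, x and y square to its sides. One of four to line up; they start before the bar, 62 mm apart along the gauge y (centres about -93, -31, 31, 93 mm, any order), askew up to 0.22 rad, centres 110 to 146 mm from the gauge origin along its -x
- jar_orange: White jar, 44 x 44 mm, 28 mm high, round orange lid (38 mm across) up to 40 mm; 0.1 to 0.2 kg. Origin: centre of underside, z up, x and y square to its sides. One of four to line up; they start before the bar, 62 mm apart along the gauge y (centres about -93, -31, 31, 93 mm, any order), askew up to 0.22 rad, centres 110 to 146 mm from the gauge origin along its -x
- jar_black: White jar, 44 x 44 mm, 28 mm high, round black lid (38 mm across) up to 40 mm; 0.1 to 0.2 kg. Origin: centre of underside, z up, x and y square to its sides. It stands beyond the gauge: leave it alone
- timer: White bench timer, 60 x 70 mm and 22 mm high, beyond the gauge; origin at the centre of its underside. Leave it alone
- beaker: Clear beaker, 68 mm across and 85 mm high, beyond the gauge; origin at the centre of its underside. Leave it alone
- bottle: Amber bottle with a blue cap, 64 mm across and 150 mm high, beyond the gauge; origin at the centre of its underside. Leave it alone
- dish_tray: Steel tray 280 mm (its x) by 110 mm (its y), 16 mm high, fixed to the bench on the other side from the pad; origin at the centre of its underside
- dish_a: Clear culture dish, 84 mm across and 15 mm high, in the tray; origin at the centre of its underside. Leave it alone
- dish_b: Another such dish in the tray. Leave it alone
Things that resemble listed ones, but are neither listed nor needed, are in the scene too. Leave any purple or yellow look-alike of the jar_red alone.

How it is judged:
By the outcome, as a careful person would: the job done as asked, in the order asked, and still so for the second after the job is handed in, with the robot touching nothing.
It also fails if it takes over 66 s, if anything falls off the work surface, if the arm or the gripper's body presses on something with over 40 N, if the wrist force passes 120 N, or if a joint passes its speed limit or range.

### The arm

A 6-joint arm with a two-finger parallel gripper is mounted at the origin on the work surface. World frame = base frame: x ahead of the robot, y to its left, z up, the work surface at z = 0. Lengths are in m, angles in rad, forces in N, time in s.
With the tool pointing down it reaches from about 0.35 to 0.925 m from the base axis. Payload 6.4 kg.
Tool frame: the origin (TCP) lies at the very end of the fingers, on their centre line; the grasp point (between the pads) lies behind it (manip.tcp_to_grasp is the z of the grasp point in the tool frame, in m); z points along the fingers, y is the line along which they close (so a half turn about z gives the same grasp; the last joint's range is limited). The gripper opens to 94 mm and grips with 3 to 60 N. Pads are 16 mm wide; open, the fingers measure 119 mm over their backs; the gripper's body (75 mm by 177 mm) begins 78 mm behind the grasp point.
Start: joints at [1.164, 0.245, 1.558, -0, 1.339, -0.174], TCP at [0.15, 0.632, 0.205] pointing down, gripper open.
Joint ranges: [-3.13, 3.13], [-1.02, 2.26], [0.13, 2.54], [-0.95, 4.09], [0.21, 2.88], [-2.74, 2.74]. Speed limits (rad/s): [2.57, 2.57, 3.14, 3.14, 3.14, 3.14].

### API

Orientations are given as a unit quaternion [x, y, z, w].
In Python, from workcell import manip, kin, vision, readout gives the robot as it stands. The module is installed in compiled form; this text tells all that it offers. Calls block until the motion is done:
- manip.movep(position, orientation): joint-space move of the TCP to a pose.
- manip.move_l(position, velocity=0.15, orientation=None, contact_N=None): straight line of the TCP; orientation=None keeps the orientation; velocity is the mean speed in m/s. With contact_N (N) it stops when the force on the tool has changed by that much, and returns True; else False.
- manip.move_joints(angles): joint-space move.
- manip.grip(opening, grip_force=None): finger opening in m; grip_force is the grip in N (None keeps the last); returns when the fingers have stopped.
- manip.dwell(seconds).
- kin.ik(position, orientation): joint angles nearest the present ones, or None.
- vision.capture(name): name is "scene" or "top" or "wrist"; returns the picture (400x640x3 uint8, red, green, blue); there is no depth.
- vision.camera_params(name): a dict with "fov_y" (degrees; the focal length in pixels is half the picture's height over the tangent of half this angle, whatever the lens; pixels are square), "cx", "cy" (the principal point, pixels), "view" (4x4, takes a point from world to camera coordinates). Camera axes: x right, y down, z forward; pixel columns grow to the right and rows downward; lengths in m; the calibration is good to about 2 mm. A picture is of the moment at which its call begins: read the wrist's pose just before it. camera_params takes no time and is no camera call; for the wrist camera it gives the pose at the moment of the call.
A pose or a line that the arm cannot do raises manip.PlanningError and nothing moves.
- manip.hand_in(): hands the job in; it is judged then, once.
Readings, each from a call of its own:
- readout.current_clock(): time.
- readout.current_joint_positions(): joint angles.
- readout.current_qd(): joint speeds.
- readout.current_joint_efforts(): joint torques, N m.
- readout.current_tcp_pos(): TCP position.
- readout.current_tool_rot(): TCP orientation.
- readout.current_force(): force on the tool from outside, world axes, zero at the start.
- readout.current_ft_torque(): the same for the moment, N m.
- readout.current_finger_gap(): finger opening in m.
- readout.current_grasp_force(): force on a finger pad.
Only numpy, scipy, OpenCV 4.12 (cv2) and the standard library are available. Lean on these libraries where they do the work, as an engineer would, in place of code of your own. Each camera call takes 0.05 s, during which the arm holds its last target. There are 200 camera calls.

## Working session

There is one attempt and no reset: what is moved stays moved. The work goes in short steps, each a Python script; the robot and the scene stay as the last script left them, time stands still between calls to the robot, and variables do not carry over. Pictures are saved under pics/ and viewed, at most 10 in all, crops included, and the job is handed in when it is done.

```bash
mkdir -p pics; python3 - <<'E'
from workcell import manip,kin,vision,readout
import cv2,numpy as np
for n in("scene","top","wrist"):
    p=vision.camera_params(n);print(n,p["fov_y"],p["cx"],p["cy"]);print(np.round(p["view"],4).tolist(), {k for k in p})
    cv2.imwrite(f"pics/{n}0.png",vision.capture(n)[:,:,::-1])
print(manip.tcp_to_grasp,readout.current_clock(),readout.current_tool_rot(),readout.current_force(),readout.current_finger_gap())
E
```

```text
scene 52.84957559027251 316.2444321907401 199.57628958199385
[[-0.8318, 0.5549, -0.0115, 0.4857], [0.4687, 0.6913, -0.55, -0.2131], [-0.2973, -0.4629, -0.8351, 1.1653], [0.0, 0.0, 0.0, 1.0]] {'cx', 'cy', 'view', 'fov_y'}
top 50.277913608862164 319.1768903265805 203.86052253038346
[[-0.0038, -0.9999, 0.0165, -0.0078], [-0.9966, 0.0024, -0.0823, 0.5828], [0.0822, -0.0167, -0.9965, 1.0166], [0.0, 0.0, 0.0, 1.0]] {'cx', 'cy', 'view', 'fov_y'}
wrist 64.16233869036964 316.25238047196643 199.36581910733346
[[0.2308, 0.973, -0.002, -0.6491], [0.9464, -0.224, 0.2326, -0.0238], [0.2259, -0.0556, -0.9726, 0.3907], [0.0, 0.0, 0.0, 1.0]] {'cx', 'cy', 'view', 'fov_y'}
-0.0188 0.15 [ 1.16118547e-01  9.93235090e-01 -7.04192836e-04 -2.06091713e-04] [0.24144765 0.4565895  0.10340652] 0.09396399963609518
```

View pics/top0.png

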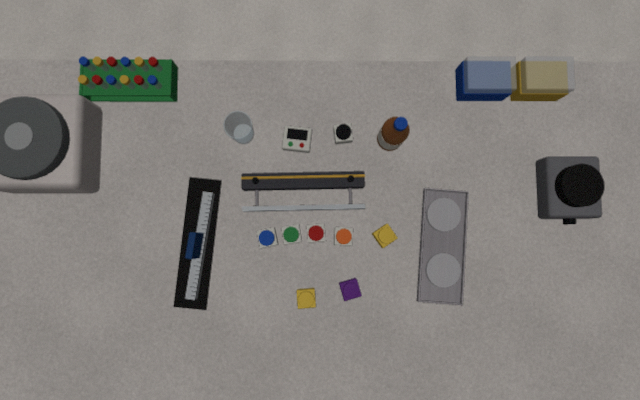

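View pics/scene0.png

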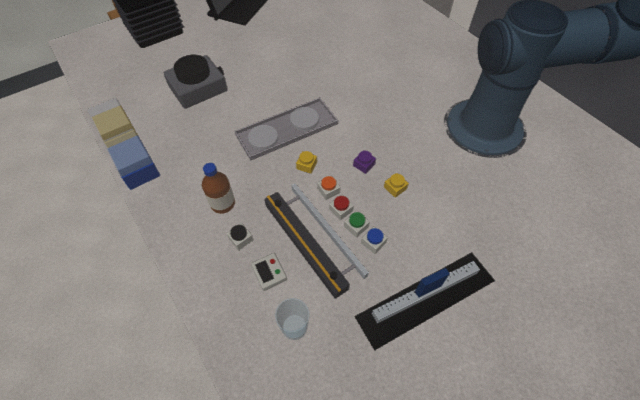

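```bash
cat > h.py <<'E'
from workcell import manip,kin,vision,readout
import cv2,numpy as np
from scipy.spatial.transform import Rotation as R
def cam(n):
    p=vision.camera_params(n);p["f"]=200/np.tan(np.radians(p["fov_y"]/2));return p
def ray(p,uv,z):
    V=p["view"];Rm=V[:3,:3];o=-Rm.T@V[:3,3]
    uv=np.atleast_2d(uv).astype(float)
    d=np.c_[(uv[:,0]-p["cx"])/p["f"],(uv[:,1]-p["cy"])/p["f"],np.ones(len(uv))]@Rm
    return o+d*((z-o[2])/d[:,2])[:,None]
def proj(p,X):
    c=np.atleast_2d(X)@p["view"][:3,:3].T+p["view"][:3,3]
    return c[:,:2]/c[:,2:]*p["f"]+[p["cx"],p["cy"]]
def blobs(mask,amin):
    n,l,s,c=cv2.connectedComponentsWithStats(mask.astype(np.uint8))
    return [(s[i,4],c[i],l==i) for i in range(1,n) if s[i,4]>=amin]
def down(yaw): # tool y (closing) axis at world angle yaw, z down
    y=np.array([np.cos(yaw),np.sin(yaw),0]);z=np.array([0,0,-1.]);x=np.cross(y,z)
    return R.from_matrix(np.c_[x,y,z]).as_quat()
COL={"red":[(0,8),(172,180)],"orange":[(8,18)],"yellow":[(19,32)],"green":[(45,85)],"blue":[(100,122)],"purple":[(125,160)]}
def cmask(img,c,smin=120,vmin=50):
    h=cv2.cvtColor(img,cv2.COLOR_RGB2HSV);m=0
    for a,b in COL[c]: m=m|((h[...,0]>=a)&(h[...,0]<=b))
    return m&(h[...,1]>=smin)&(h[...,2]>=vmin)
E
python3 - <<'E'
from h import *
p=cam("top");img=cv2.imread("pics/top0.png")[:,:,::-1].copy()
for c in COL:
    for a,cc,_ in blobs(cmask(img,c),40):
        print(c,a,np.round(cc,1),np.round(ray(p,cc,.04)[0],4))
g=cv2.cvtColor(img,cv2.COLOR_RGB2GRAY)
for a,cc,m in blobs(g<60,300):
    pts=np.argwhere(m)[:,::-1].astype(np.float32);W=ray(p,pts,.004)[:,:2].astype(np.float32);r=cv2.minAreaRect(W);print("dark",a,np.round(cc),np.round(r[0],4),np.round(r[1],4),round(r[2],2))
p=cam("wrist");T=R.from_quat(readout.current_tool_rot()).as_matrix();o=-p["view"][:3,:3].T@p["view"][:3,3]
print("cam in tool",np.round(T.T@(o-readout.current_tcp_pos()),4),np.round(T.T@p["view"][:3,:3].T,3).tolist())
E
```

```text
red 67 [111.3  61.2] [0.9337 0.4991 0.04  ]
red 65 [152.6  61.5] [0.9333 0.3984 0.04  ]
red 72 [96.7 79.6] [0.8873 0.5329 0.04  ]
red 67 [138.4  79.5] [0.8876 0.4317 0.04  ]
red 170 [315.5 232.7] [ 5.123e-01 -3.000e-04  4.000e-02]
orange 405 [393.  132.9] [ 0.7551 -0.1905  0.04  ]
orange 180 [343.2 236. ] [ 0.5041 -0.0665  0.04  ]
yellow 71 [97.5 61.3] [0.9333 0.5328 0.04  ]
yellow 70 [138.8  61.3] [0.9336 0.4323 0.04  ]
yellow 562 [531.6  91.4] [ 0.8599 -0.537   0.04  ]
yellow 80 [83.  79.4] [0.8877 0.566  0.04  ]
yellow 75 [124.5  79.4] [0.8878 0.4655 0.04  ]
yellow 356 [302.7 176.2] [0.6485 0.0303 0.04  ]
yellow 329 [384.4 235.5] [ 0.5051 -0.1652  0.04  ]
yellow 335 [305.7 298. ] [0.3586 0.0233 0.04  ]
green 2205 [130.4  84. ] [0.8765 0.4508 0.04  ]
green 158 [290.6 234.2] [0.5088 0.0593 0.04  ]
blue 72 [83.8 61.3] [0.9333 0.5661 0.04  ]
blue 68 [125.3  61.4] [0.9333 0.4652 0.04  ]
blue 628 [473.3  89.9] [ 0.8634 -0.3916  0.04  ]
blue 74 [110.6  79.5] [0.8876 0.4993 0.04  ]
blue 73 [152.2  79.6] [0.8875 0.3983 0.04  ]
blue 142 [400.  123.6] [ 0.7782 -0.2081  0.04  ]
blue 173 [266.1 237.6] [0.501  0.1176 0.04  ]
blue 192 [190.1 245.2] [0.4838 0.2974 0.04  ]
purple 310 [349.8 289.1] [ 0.3787 -0.081   0.04  ]
dark 636 [474.  90.] [ 0.8707 -0.417 ] [0.1562 0.0932] 57.68
dark 608 [ 54. 151.] [0.7253 0.6683] [0.0965 0.203 ] 65.53
dark 552 [395. 131.] [ 0.7711 -0.2034] [0.0628 0.0733] 44.78
dark 764 [547. 194.] [ 0.5929 -0.5982] [0.2003 0.1126] 38.53
dark 1730 [579. 185.] [ 0.6306 -0.6655] [0.1082 0.1262] 9.17
dark 1304 [302. 183.] [0.6369 0.031 ] [0.0301 0.3025] 1.13
dark 3103 [197. 243.] [0.4899 0.29  ] [0.0785 0.3176] 84.23
dark 304 [350. 289.] [ 0.3749 -0.0837] [0.0448 0.0414] 16.18
cam in tool [ 0.0676  0.0002 -0.1797] [[-0.0, -0.973, -0.233], [1.0, -0.0, -0.0], [0.0, -0.233, 0.973]]
```

```bash
python3 - <<'E'
from h import *
import pickle
D={}
t=readout.current_clock()
for n,P,yaw in(("A",[.42,.03,.2],90),("B",[.38,.30,.2],84.2)):
    manip.movep(P,down(np.radians(yaw)));p=cam("wrist");im=vision.capture("wrist");D[n]=(p,im)
    cv2.imwrite(f"pics/{n}.png",im[:,:,::-1])
    print(readout.current_clock()-t,readout.current_joint_positions())
pickle.dump(D,open("D.pkl","wb"))
cv2.imwrite("pics/AB.png",cv2.resize(np.vstack([D["A"][1],D["B"][1]]),(480,600))[:,:,::-1])
E
```

```text
2.4 [-1.98313292e-01 -3.24577454e-01  2.12007246e+00  9.57919208e-05
  1.34605392e+00 -1.77006739e+00]
3.5083 [ 4.31859468e-01 -1.49523345e-01  1.97726401e+00 -2.90941091e-04
  1.31382805e+00 -1.03653265e+00]
```

View pics/A.png

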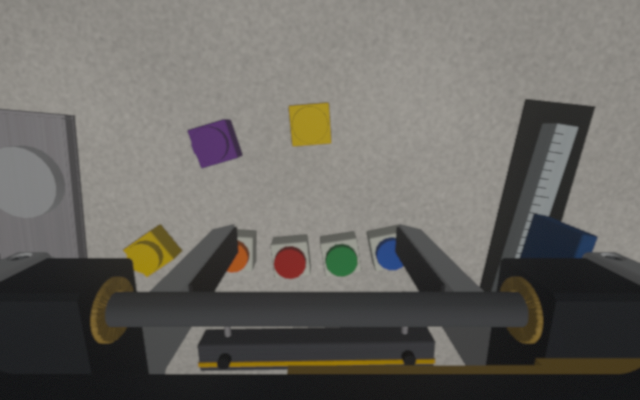

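View pics/B.png

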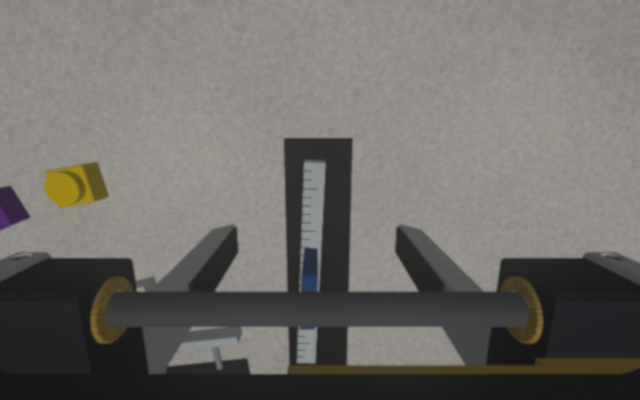

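```bash
python3 - <<'E'
from h import *
import pickle
D={}
t=readout.current_clock()
for n,P,yaw in(("A2",[.66,.03,.22],90),("B2",[.57,.29,.25],84.2)):
    manip.movep(P,down(np.radians(yaw)));p=cam("wrist");im=vision.capture("wrist");D[n]=(p,im)
    cv2.imwrite(f"pics/{n}.png",im[:,:,::-1])
    print(readout.current_clock()-t,readout.current_joint_positions())
pickle.dump(D,open("D.pkl","wb"))
A,B=D["A2"][1],D["B2"][1]
cv2.imwrite("pics/A2B2.png",np.vstack([A[:300],B[:300]])[:,:,::-1])
E
```

```text
1.4999999999999996 [-1.24213446e-01  2.57165657e-01  1.51622101e+00  2.25071827e-04
  1.36822530e+00 -1.69644366e+00]
2.6249999999999996 [ 2.91977360e-01  1.88452809e-01  1.54257610e+00 -3.43301688e-04
  1.41089707e+00 -1.17626608e+00]
```

View pics/A2B2.png

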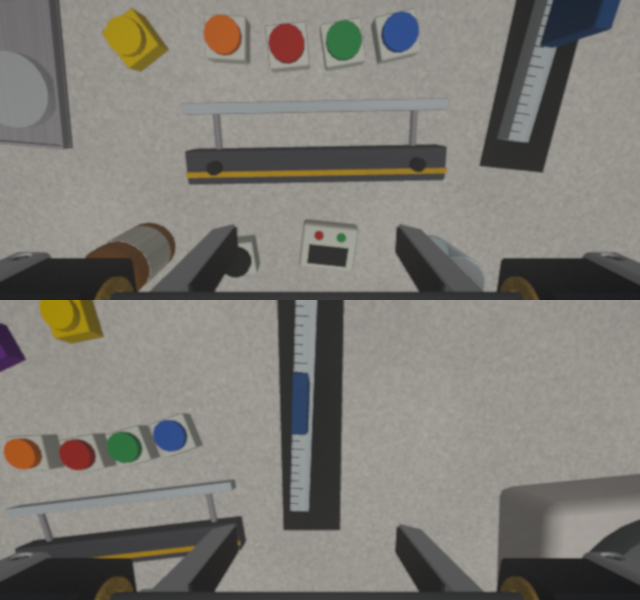

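```bash
cat > meas.py <<'E'
from h import *
import pickle
D=pickle.load(open("D.pkl","rb"))
def line(P): # direction,centroid
    vx,vy,x,y=cv2.fitLine(P[:,:2].astype(np.float32),cv2.DIST_HUBER,0,1e-4,1e-4).ravel();d=np.array([vx,vy]);res=(P[:,:2]-[x,y])@[-vy,vx];return np.array([x,y]),d,res.std()
def edges(g,fix,lo,hi,rows,sign,k=1.5):
    out=[]
    G=cv2.Sobel(cv2.GaussianBlur(g,(0,0),1),cv2.CV_32F,0 if rows else 1,1 if rows else 0)*sign
    for i in fix:
        v=G[lo:hi,i] if rows else G[i,lo:hi]
        j=int(v.argmax())
        if 0<j<len(v)-1:
            a,b,c=v[j-1:j+2];s=lo+j+.5*(a-c)/(a-2*b+c);out.append((i,s) if rows else (s,i))
    return np.array(out)
if __name__=="__main__":
    p,im=D["A2"];g=cv2.cvtColor(im,cv2.COLOR_RGB2GRAY).astype(np.float32)
    for c in("orange","red","green","blue"):
        for a,cc,_ in blobs(cmask(im,c),300):
            if cc[1]<80:print(c,a,np.round(cc,1),np.round(ray(p,cc,.04)[0],4))
    print("col320 profile",g[90:190:1,320].astype(int).tolist())
    for nm,lo,hi,s,z in(("bar near",92,106,1,.027),("bar near-",92,106,-1,.027),("bar far",104,122,-1,.027),("beam near",138,158,-1,.034),("beam far",174,192,1,.034)):
        E=edges(g,range(225,405),lo,hi,True,s);P=ray(p,E,z);c,d,r=line(P);print(nm,np.round(c,4),"gauge yaw deg",round(np.degrees(np.arctan2(-d[0]*np.sign(d[1]),abs(d[1]))),2),"res",r)
    for nm,row in (("bar",106),("beam",163)):
        v=g[row].astype(int);print(nm,"L",v[176:196].tolist(),"R",v[436:456].tolist())
    p,im=D["B2"];g=cv2.cvtColor(im,cv2.COLOR_RGB2GRAY).astype(np.float32)
    print("row150",g[150,275:350].astype(int).tolist());print("row100",g[100,280:330].astype(int).tolist())
    for nm,rr,lo,hi,s,z in(("sL",range(140,205),283,300,1,.028),("sR",range(140,205),302,325,-1,.028),("sR2",range(5,60),302,325,-1,.028),("padL",range(20,210),274,290,-1,.004),("padR",range(20,210),330,350,1,.004)):
        E=edges(g,rr,lo,hi,False,s);P=ray(p,E,z);c,d,r=line(P);print(nm,np.round(c,4),"dir deg",round(np.degrees(np.arctan2(d[1],d[0])),2),"res",r)
    print("col",[int(x) for x in g[195:240,302]])
    for a,cc,m in blobs(cmask(im,"blue",90,30),300):
        pts=np.argwhere(m)[:,::-1];P=ray(p,pts,.099)[:,:2].astype(np.float32);r=cv2.minAreaRect(P);print("handle",a,np.round(cc,1),np.round(r[0],4),np.round(r[1],4),r[2])
E
python3 meas.py
```

```text
orange 1133 [222.   34.4] [ 0.5032 -0.0662  0.04  ]
red 1037 [286.2  42.7] [ 5.111e-01 -2.000e-04  4.000e-02]
green 961 [343.4  39.7] [0.5081 0.0591 0.04  ]
blue 702 [595.3  20.9] [0.4902 0.3163 0.04  ]
blue 1063 [399.9  31.3] [0.5002 0.1172 0.04  ]
col320 profile [154, 155, 155, 154, 153, 152, 152, 151, 152, 149, 142, 142, 144, 146, 148, 148, 147, 147, 146, 146, 142, 137, 141, 149, 152, 152, 153, 153, 153, 153, 154, 154, 153, 150, 148, 147, 148, 149, 151, 152, 151, 149, 148, 148, 149, 151, 153, 153, 151, 151, 152, 154, 154, 153, 149, 136, 106, 72, 59, 59, 63, 65, 68, 67, 65, 66, 66, 66, 66, 66, 66, 65, 65, 66, 66, 66, 65, 66, 70, 83, 105, 119, 124, 125, 119, 104, 81, 67, 66, 66, 71, 88, 117, 139, 147, 149, 150, 150, 150, 149]
bar near [0.5697 0.0213] gauge yaw deg 1.22 res 0.0017182402298723505
bar near- [0.5661 0.0258] gauge yaw deg 1.21 res 0.0007532229574804404
bar far [0.5773 0.0327] gauge yaw deg 1.13 res 0.0011176897686354234
beam near [0.6175 0.0291] gauge yaw deg 1.09 res 8.779818162759009e-05
beam far [0.6587 0.0291] gauge yaw deg 1.06 res 9.976912995073862e-05
bar L [153, 
[... 907 characters left out ...]
, 46, 45, 45, 46, 46, 45, 47, 46, 46]
sL [0.5664 0.2567] dir deg -8.4 res 0.0001572352905873195
sR [0.5688 0.2811] dir deg -8.31 res 0.00013603556539487145
sR2 [0.4019 0.3056] dir deg -8.31 res 0.00010030485996131264
padL [0.4661 0.2529] dir deg -5.76 res 0.00013008870808115772
padR [0.4986 0.3291] dir deg -5.8 res 0.00011371119694245137
col [153, 151, 153, 152, 152, 152, 152, 152, 152, 152, 152, 152, 152, 152, 149, 132, 95, 60, 50, 48, 48, 48, 48, 48, 49, 48, 49, 49, 48, 48, 48, 47, 49, 54, 76, 110, 138, 147, 149, 149, 150, 149, 148, 147, 148]
handle 949 [299.2 103.2] [0.4828 0.2813] [0.0159 0.0576] 81.65806579589844
handle 784 [169.2 135.4] [0.5003 0.146 ] [0.0329 0.0289] 84.16514587402344
```

```bash
python3 - <<'E'
from h import *
q=down(np.radians(81.65));x,y=.4828,.2813
manip.grip(.05)
manip.movep([x,y,.13],q)
print(manip.move_l([x,y,.0572],.1,contact_N=8),readout.current_tcp_pos(),readout.current_force())
manip.grip(0.0,50)
print("gap",readout.current_finger_gap(),readout.current_grasp_force(),readout.current_force(),readout.current_ft_torque())
manip.move_l([x,y,.15],.12)
manip.dwell(.2)
print("gap",readout.current_finger_gap(),readout.current_grasp_force(),readout.current_force(),readout.current_ft_torque(),readout.current_clock())
E
```

```text
False [0.48350473 0.28150487 0.05791509] [ 0.28384264 -0.15388721  0.35547823]
gap 0.015646739434296578 50.000179409980774 [-0.91064712 -0.27045989  1.12984139] [ 0.0319607   0.02436541 -0.01023828]
gap 0.016100994786075698 49.99894380569458 [-1.05017412  0.56223117 -3.75297983] [ 0.04697884  0.00073554 -0.04127776] 10.375
```

```bash
cat >> h.py <<'E'
YG=np.radians(1.07);GX=np.array([np.cos(YG),np.sin(YG)]);C0=np.array([.5057,.0275])
def pose(s,z=.0562,lat=0):
    xy=C0+GX*s+np.array([-GX[1],GX[0]])*lat;return [xy[0],xy[1],z]
E
python3 - <<'E'
from h import *
q=down(YG)
manip.movep(pose(-.0537,.14),q)
print(manip.move_l(pose(-.0537),.1,contact_N=8))
manip.dwell(.15)
print(readout.current_tcp_pos(),readout.current_force(),readout.current_ft_torque(),readout.current_joint_positions(),readout.current_clock())
t=vision.capture("top");s=vision.capture("scene")
a=cv2.resize(t[160:310,230:400],None,fx=2.3,fy=2.3);b=cv2.resize(s[120:300,250:430],(a.shape[0],a.shape[0]))
cv2.imwrite("pics/pre.png",np.hstack([a,b])[:,:,::-1])
E
```

```text
False
[0.45266669 0.02637829 0.0569563 ] [-0.22833295 -0.46470582 -2.69041691] [-0.09730963  0.00637845  0.00339749] [-1.92745755e-01 -2.28529076e-02  2.14911905e+00  7.12523646e-07
  1.01371348e+00 -2.11448453e-01] 12.525
```

View pics/pre.png

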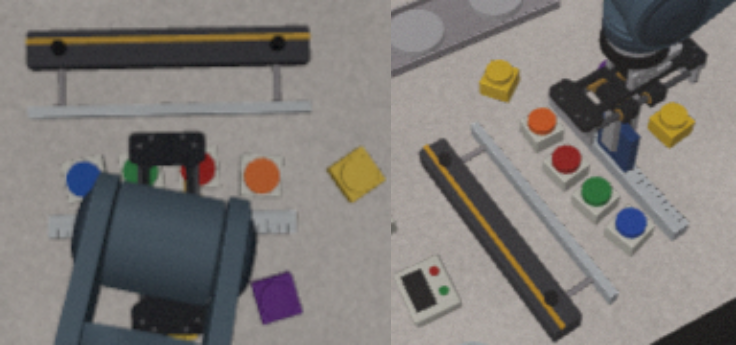

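```bash
python3 - <<'E'
from h import *
def st(l):
    p=readout.current_tcp_pos();print(l,"s=%.5f"%((p[:2]-C0)@GX),np.round(readout.current_force(),2),np.round(readout.current_ft_torque(),3),round(readout.current_clock(),2))
st("0")
print(manip.move_l(pose(-.03),.03,contact_N=9));st("1")
print(manip.move_l(pose(-.008),.03,contact_N=9));st("2")
c=manip.move_l(pose(.02),.006,contact_N=5);print(c);st("3")
manip.dwell(.1);st("4")
E
```

```text
0 s=-0.05329 [-0.08 -0.61 -2.69] [-0.055  0.038  0.024] 12.62
False
1 s=-0.03046 [-2.04  0.34 -2.09] [0.129 0.626 0.143] 13.57
False
2 s=-0.00742 [-0.99 -0.52 -3.21] [-0.118  0.273  0.039] 14.45
True
3 s=-0.00839 [ 0.78 -0.08 -3.03] [-0.129  0.076 -0.077] 15.53
4 s=-0.00938 [ 0.31  0.69 -3.23] [-0.081  0.077 -0.038] 15.62
```

```bash
cat >> h.py <<'E'
def st(l):
    p=readout.current_tcp_pos();f=readout.current_force();print(l,"s=%.5f"%((p[:2]-C0)@GX),np.round(f,1),np.round(readout.current_ft_torque(),2),round(readout.current_clock(),2));return f
E
python3 - <<'E'
from h import *
for s in np.arange(-.009,.012,.001):
    c=manip.move_l(pose(s),.01,contact_N=9);f=st((round(s,4),c))
    if c or f[0]<-8: break
E
```

```text
(np.float64(-0.009), False) s=-0.00897 [-1.  -0.9 -2.6] [-0.03  0.08 -0.01] 15.98
(np.float64(-0.008), False) s=-0.00794 [ 0.1 -0.3 -2.8] [-0.04  0.04  0.02] 16.23
(np.float64(-0.007), False) s=-0.00712 [-0.6  0.4 -3.2] [-0.04  0.15  0.01] 16.48
(np.float64(-0.006), False) s=-0.00698 [-4.7 -0.2 -0.1] [-0.13  1.11 -0.  ] 16.73
(np.float64(-0.005), False) s=-0.00544 [-3.3 -0.7 -3.3] [-0.14  0.74  0.01] 16.98
(np.float64(-0.004), False) s=-0.00396 [-2.5 -0.1 -3.8] [-0.03  0.58 -0.01] 17.23
(np.float64(-0.003), False) s=-0.00290 [-2.2  0.4 -3.6] [-0.06  0.57  0.04] 17.48
(np.float64(-0.002), False) s=-0.00186 [-1.6  0.7 -3.5] [-0.06  0.6   0.06] 17.73
(np.float64(-0.001), False) s=-0.00084 [-2.6 -0.4 -4. ] [-0.04  0.55  0.  ] 17.98
(np.float64(-0.0), False) s=0.00013 [-1.9 -0.  -4. ] [-0.07  0.55  0.06] 18.23
(np.float64(0.001), False) s=0.00113 [-2.1 -0.1 -4. ] [-0.07  0.55  0.06] 18.48
(np.float64(0.002), False) s=0.00217 [-2.3 -0.3 -3.5] [-0.16  0.56 -0.01] 18.73
(np.float64(0.003), False) s=0.00315 [-1.5  0.3 -4.5] [-0.09  0.57  0.01] 18.98
(np.float64(0.004), False) s=0.00415 [-2.  -0.7 -5.3] [-0.11  0.56 -0.01] 19.23
(np.float64(0.005), False) s=0.00514 [-1.6  0.6 -4.8] [-0.11  0.52  0.03] 19.48
(np.float64(0.006), False) s=0.00614 [-1.7  0.  -4.1] [-0.02  0.57  0.02] 19.73
(np.float64(0.007), False) s=0.00636 [-5.1 -0.1 -2.3] [-0.18  1.18 -0.03] 19.98
(np.float64(0.008), False) s=0.00647 [-7.8 -0.5  1.8] [-0.23  1.88  0.03] 20.23
(np.float64(0.009), False) s=0.00655 [-11.7  -0.6   3.4] [-0.26  2.42 -0.  ] 20.48
```

```bash
python3 - <<'E'
from h import *
s=.009;f=st(s)
while s<.0115 and np.mean([-readout.current_force()[0] for _ in range(3)])<14.3:
    s+=.0004;manip.move_l(pose(s),.005);f=st(round(s,4))
for _ in range(4): manip.dwell(.25);st("hold")
print(readout.current_tcp_pos(),R.from_quat(readout.current_tool_rot()).as_rotvec(),readout.current_finger_gap())
E
```

```text
0.009 s=0.00655 [-11.7  -0.6   3.4] [-0.26  2.42 -0.  ] 20.48
0.0094 s=0.00662 [-11.3  -1.7   4.2] [-0.32  2.62 -0.02] 20.73
0.0098 s=0.00663 [-12.6  -1.9   4.4] [-0.45  2.75 -0.08] 20.98
0.0102 s=0.00670 [-13.2  -1.7   5.7] [-0.38  3.11 -0.07] 21.23
0.0106 s=0.00673 [-14.3  -1.    5. ] [-0.45  3.22 -0.02] 21.48
0.011 s=0.00676 [-15.5  -1.9   6.7] [-0.41  3.41  0.02] 21.73
hold s=0.00677 [-14.9  -1.1   7. ] [-0.39  3.44 -0.09] 21.98
hold s=0.00679 [-15.4  -0.7   6.2] [-0.44  3.35 -0.04] 22.23
hold s=0.00678 [-14.8  -0.9   6.5] [-0.36  3.41  0.03] 22.48
hold s=0.00676 [-14.7  -0.6   7.2] [-0.42  3.47 -0.06] 22.73
[0.51245598 0.02779143 0.05541934] [-2.18888131 -2.23310328  0.02108637] 0.01564469367678733
```

```bash
python3 - <<'E'
from h import *
manip.move_l(pose(.004),.008);st("off")
manip.move_l(pose(-.035),.05);st("back")
manip.move_l(pose(-.035,.15),.12)
manip.movep([.4899,.2900,.15],down(np.radians(84.22)));manip.dwell(.15);st("lift")
t=vision.capture("top");s=vision.capture("scene")
cv2.imwrite("pics/top2.png",t[:,:,::-1])
p=cam("top")
a=cv2.resize(t[160:310,170:400],None,fx=1.8,fy=1.8,interpolation=cv2.INTER_CUBIC);b=cv2.resize(s[140:300,250:440],(380,320),interpolation=cv2.INTER_CUBIC)
h=max(a.shape[0],b.shape[0]);o=np.zeros((h,a.shape[1]+b.shape[1],3),np.uint8);o[:a.shape[0],:a.shape[1]]=a;o[:b.shape[0],a.shape[1]:]=b
cv2.imwrite("pics/post.png",o[:,:,::-1]);print(o.shape)
for c in("orange","red","green","blue"):
    for ar,cc,_ in blobs(cmask(t,c),100):
        P=ray(p,cc,.04)[0][:2]
        if abs(P[0]-.53)<.06 and abs(P[1]-.03)<.12:
            d=P-C0;print(c,ar,np.round(P,4),"gauge",np.round([d@GX,d@[-GX[1],GX[0]]],4))
E
```

```text
off s=0.00445 [ 0.8 -0.4 -2.1] [-0.03  0.08 -0.04] 23.76
back s=-0.03469 [-0.1 -0.1 -3.6] [-0.05  0.03 -0.01] 24.69
lift s=-0.01058 [ 0.2  0.1 -2.4] [-0.    0.01  0.  ] 26.81
(320, 794, 3)
orange 178 [ 0.5481 -0.0647] gauge [ 0.0407 -0.0929]
red 173 [ 0.5471 -0.0014] gauge [ 0.0409 -0.0297]
green 160 [0.5459 0.0571] gauge [0.0407 0.0288]
blue 172 [0.5445 0.114 ] gauge [0.0404 0.0857]
```

View pics/post.png

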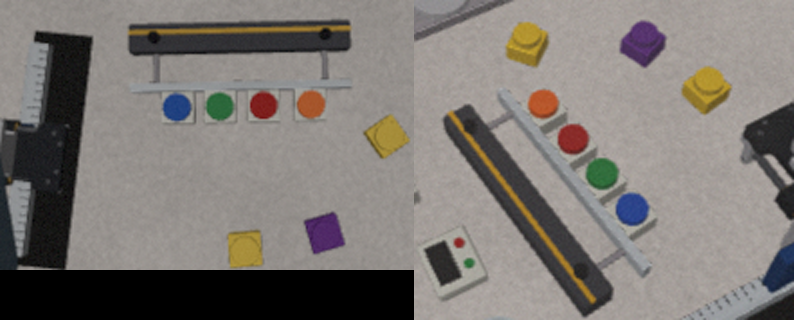

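```bash
python3 - <<'E'
from h import *
x,y=.4899,.2900
manip.move_l([x,y,.066],.1)
c=manip.move_l([x,y,.050],.01,contact_N=5);f=st(c);print(readout.current_tcp_pos())
manip.grip(.03,10);manip.dwell(.1);st("rel")
z=readout.current_tcp_pos()[2]
manip.grip(.05)
manip.move_l([x,y,.17],.12)
manip.movep([.57,.29,.25],down(np.radians(84.2)));p=cam("wrist");im=vision.capture("wrist")
import pickle
D=pickle.load(open("D.pkl","rb"));D["B2"]=(p,im);pickle.dump(D,open("D.pkl","wb"))
cv2.imwrite("pics/fin.png",im[:,:,::-1]);t=vision.capture("scene");cv2.imwrite("pics/fins.png",np.vstack([im[:300],t[100:]])[:,:,::-1])
st("end")
E
python3 meas.py | grep -E "^(s|pad|handle)"
```

```text
True s=-0.01080 [0.5 0.6 3.8] [ 0.04 -0.15 -0.01] 28.83
[0.48999147 0.29002346 0.05733982]
rel s=-0.01248 [-0.2 -0.8 -0.1] [-0.02 -0.02 -0.03] 29.39
end s=0.06697 [-0.2  0.1 -0.4] [0.03 0.05 0.02] 31.64Traceback (most recent call last):
  File "meas.py", line 28, in <module>
    E=edges(g,rr,lo,hi,False,s);P=ray(p,E,z);c,d,r=line(P);print(nm,np.round(c,4),"dir deg",round(np.degrees(np.arctan2(d[1],d[0])),2),"res",r)
                                  ~~~^^^^^^^
  File "h.py", line 9, in ray
    d=np.c_[(uv[:,0]-p["cx"])/p["f"],(uv[:,1]-p["cy"])/p["f"],np.ones(len(uv))]@Rm
             ~~^^^^^
IndexError: index 0 is out of bounds for axis 1 with size 0
```

View pics/fins.png

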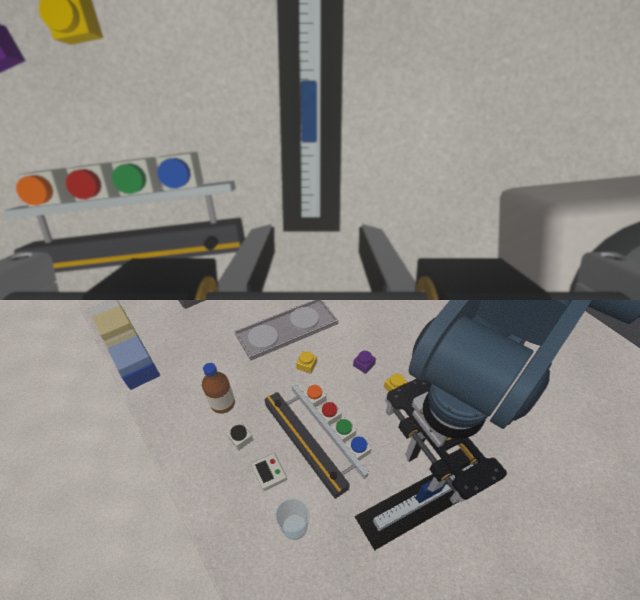

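```bash
python3 -c "
from workcell import manip
print(manip.hand_in())"
```

```text
the job is handed in; nothing more can be done
None
```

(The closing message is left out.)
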